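# Put the perfumer's balance back together for its morning check

### The job

The balance has been taken apart for cleaning: put the pan carrier on its stub, turned so that its notch takes the orange key and it sits fully home, then lay the weighing pan flat and centred on the carrier. For the morning check stand the larger steel weight in the middle of the pan, and last put the clear draught cover over it all, standing level on the ring marked on the balance and touching neither pan nor weight. Set things down rather than dropping them, and leave the smaller weight, the amber bottle and the white jar where they are.

Things in the scene. Friction and masses are not known exactly. Their poses are not given: they have to be found in the camera images.
- balance: Fixed white lab balance 180 wide (y), x -150 (front, blue display) to +85 mm. Origin on bench under stub axis. Deck z 45; shoulder dia 28, top z 53; stub dia 15 to z 63, then cone to dia 8 at z 68 (highest point). Orange key, 6 wide, on the stub's +x side to 12 from axis, z 53-62; orange square on deck, same side. Cover stands on the grey ring round the stub, dia 87-99
- carrier: Pan carrier: dark steel cross, 60 g, upright on its hub. Origin: centre of underside. Hub 30 mm square, 18 high; arms 20 wide, z 13-18, span 42 end to end along x and along y. Through socket 18 wide; its notch, 10 wide, is on +x (orange end; others black dots), open to 15 from axis. Home: on the shoulder, origin 53 above balance's, +x along balance +x; 9 too high if key misses notch
- pan: Weighing pan: bright steel dish, 60 mm dia, 14 high, about 70 g, lying right way up. Origin: centre of underside. Disc z 8-10, rim above to z 14, skirt below, 2 thick, 56 inside, which goes down round the carrier's arms with about 5 mm play. Home: disc on the carrier's top, origin 10 above the carrier's
- weight: Larger (200 g) steel check weight: body 30 mm dia, 33 high, then neck and knob 19 dia up to 48. Origin: centre of underside, z up
- cover: Clear draught cover, black edges and knob, about 130 g: cylinder closed on top, open below, 97 mm outer and 89 inner dia at the edge, 94 high to its flat top, 91 of room inside. Knob dia 22, z 102-116, on the axis. Origin: centre of lower edge, z up. It must pass over the weight, whose top on the pan is 76 above the deck
- small_weight: Smaller (50 g) steel check weight, bystander: 20 mm dia, 29 high over its knob. Origin: centre of underside
- bottle: Amber glass bottle, black cap, white label, bystander: 36 mm dia, 72 high. Origin: centre of underside
- jar: White plastic jar with lid, bystander behind the balance: 78 mm dia, 62 high. Origin: centre of underside
Things that resemble listed ones, but are neither listed nor needed, are in the scene too. Leave any blue look-alike of the carrier alone.

How it is judged:
By the outcome, as a careful person would: the job done as asked, in the order asked, and still so for the second after the job is handed in, with the robot touching nothing.
It also fails if it takes over 106 s, if anything falls off the work surface, if the arm or the gripper's body presses on something with over 40 N, if the wrist force passes 120 N, or if a joint passes its speed limit or range.

### The arm

A 6-joint arm with a two-finger parallel gripper is mounted at the origin on the work surface. World frame = base frame: x ahead of the robot, y to its left, z up, the work surface at z = 0. Lengths are in m, angles in rad, forces in N, time in s.
With the tool pointing down it reaches from about 0.35 to 0.95 m from the base axis. Payload 17.4 kg.
Tool frame: the origin (TCP) lies on the mounting face of the last link; the fingertips stand 186 mm ahead of it and the grasp point (between the pads) lies 167 mm ahead of it; z points along the fingers, y is the line along which they close (so a half turn about z gives the same grasp; the last joint's range is limited). The gripper opens to 93 mm and grips with 3 to 60 N. Pads are 15 mm wide; open, the fingers measure 128 mm over their backs; the gripper's body (75 mm by 188 mm) begins 65 mm behind the grasp point.
Start: joints at [1.268, 0.116, 1.442, -0, 1.584, -0.038], TCP at [0.177, 0.651, 0.405] pointing down, gripper open.
Joint ranges: [-2.83, 2.83], [-0.83, 2.19], [0.07, 2.5], [-1.14, 4.28], [0.01, 3], [-2.97, 2.97]. Speed limits (rad/s): [1.89, 1.89, 2.22, 3.14, 3.14, 3.14].

### API

Orientations are given as a rotation vector (axis times angle).
In Python, from workcell import robot gives the robot as it stands.
- The arm moves only by the tool arm_command, never from a script. Its argument "plan" is a list that holds one entry, the list of rows, each a list of 4 numbers: the shift along the world's x, y, z in cm, then the turn about the world's z in rad. A call has 1 to 12 rows; each row shifts and turns the commanded pose from where the row before left it; what a row does not reach is not made up. A row lasts 1/12 s, in which the tool goes at most 41.7 mm and 7.16 degrees, less where a joint would pass 70% of its speed; a pose out of reach is approached as far as the arm can. A call with a gripper value outside its range is refused whole. "hand" is the opening, from 0 (shut) to 1 (fully open), set as the call begins (left out, the last holds). The fingers move at their own pace and stop on an object; the grip force is fixed at half the most. Time passes only in rows, so rows that do not move let the fingers close. It gives the time, the measured TCP pose, the force, the opening and the grip force at its end, in the units of the state.
- robot.read_state(): the state, without advancing time (a new reading comes with each control period).
- robot.camera(name): name is "side" or "top"; returns the picture (480x640x3 uint8, red, green, blue); there is no depth.
- robot.get_calibration(name): a dict with "camera_matrix" (3x3 intrinsics, pixels), "R" (3x3) and "t" (3): a world point X has camera coordinates R X + t. Camera axes: x right, y down, z forward; pixel columns grow to the right and rows downward; lengths in m; the calibration is good to about 2 mm. A picture is of the moment at which its call begins. get_calibration takes no time and is no camera call.
- robot.close_job(): hands the job in; it is judged then, once.
The state is a dict: "time_s": time; "joint_pos": joint angles; "dq": joint speeds; "joint_torque": joint torques, N m; "tool_pos": TCP position; "ee_rot": TCP orientation; "wrist_force": force on the tool from outside, world axes, zero at the start; "moment": the same for the moment, N m; "grip_width": finger opening in m; "grasp_force": force on a finger pad.
Only numpy, scipy, OpenCV 4.12 (cv2) and the standard library are available. Lean on these libraries where they do the work, as an engineer would, in place of code of your own. Each camera call takes 0.05 s, during which the arm holds its last target. There are 200 camera calls.

## Working session

There is one attempt and no reset: what is moved stays moved. The work goes in short steps, Python scripts to look and compute and a tool call to move; the robot and the scene stay as the last step left them, time stands still between calls to the robot, and variables do not carry over. Pictures are saved under pics/ and viewed, at most 18 in all, crops included, and the job is handed in when it is done.

Besides the shell and the picture viewer there is one more tool, called after "Request:" by a JSON object that holds its "method" and its "body". arm_command: Moves the arm, as the interface text tells. Its arguments: {"type":"object","properties":{"plan":{"type":"array"},"hand":{"type":"number"}},"required":["plan"]}

```bash
mkdir -p pics; ls; python3 - <<'E'
from workcell import robot
import cv2
for n in("top","side"):
    cv2.imwrite(f"pics/{n}0.png",robot.camera(n)[:,:,::-1])
    c=robot.get_calibration(n);print(c)
print(robot.read_state())
E
```

```text
pics
{'camera_matrix': array([[574.12855444,   0.        , 320.78285351],
       [  0.        , 574.12855444, 239.15747531],
       [  0.        ,   0.        ,   1.        ]]), 'R': array([[ 0.07028698, -0.99751753, -0.00430225],
       [-0.97524679, -0.06781001, -0.21046497],
       [ 0.20965076,  0.01898871, -0.97759193]]), 't': array([-0.04791956,  0.55729691,  1.1019104 ])}
{'camera_matrix': array([[463.67647161,   0.        , 324.2079311 ],
       [  0.        , 463.67647161, 236.24455524],
       [  0.        ,   0.        ,   1.        ]]), 'R': array([[-0.97084568, -0.23842054,  0.02478525],
       [-0.13975154,  0.47897497, -0.86663284],
       [ 0.19475156, -0.84483053, -0.49833042]]), 't': array([0.53625483, 0.14461548, 0.98982485])}
{'time_s': 0.1, 'joint_pos': array([ 1.26819903e+00,  1.16422408e-01,  1.44215692e+00,  5.42081164e-06,
        1.58398729e+00, -3.77834947e-02]), 'dq': array([ 1.82734471e-03, -8.14503559e-04, -3.13628926e-03,  1.93445036e-03,
       -2.63557360e-04, -1.23097486e-05]), 'joint_torque': array([ 1.83137687e-03, -7.22887158e+01, -6.23865795e+01,  7.80248246e-02,
        2.28109409e-02, -3.91013396e-05]), 'tool_pos': array([0.17666929, 0.65148573, 0.40411523]), 'ee_rot': array([-4.14731548e-01, -3.11392515e+00,  1.50627661e-03]), 'wrist_force': array([-0.79067126, -0.47739259, -0.31076782]), 'moment': array([-0.03216974,  0.02258065,  0.02060972]), 'grasp_force': 0.0, 'grip_width': 0.09301123092317068}
```

View pics/top0.png

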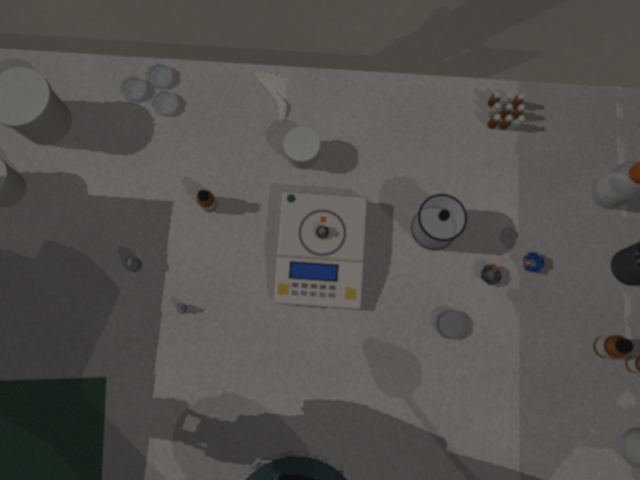

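View pics/side0.png

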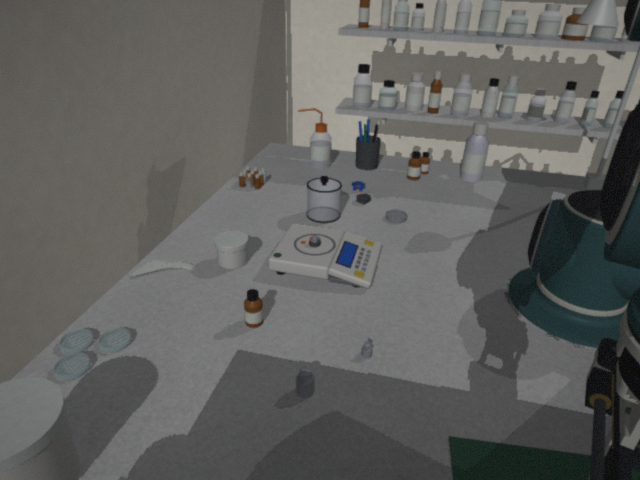

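The top view shows the balance at about (322,232), the dark carrier at (491,273), the blue look-alike at (534,262), the pan at (453,323), the cover at (440,220), the larger weight at (133,263) and the small one at (182,308). The side view agrees. Next I'll enlarge the parts that matter.

```bash
cat > h.py <<'E'
from workcell import robot
import numpy as np, cv2
def ray(n,u,v):
    c=robot.get_calibration(n);K,R,t=c["camera_matrix"],c["R"],c["t"]
    return -R.T@t, R.T@np.linalg.solve(K,[u,v,1])
def px(n,u,v,z):
    o,d=ray(n,u,v);return (o+d*(z-o[2])/d[2])[:2]
def proj(n,X):
    c=robot.get_calibration(n);p=c["camera_matrix"]@(c["R"]@np.array(X)+c["t"]);return p[:2]/p[2]
def crop(img,u,v,s,k):
    u,v=int(u),int(v)
    a=img[max(v-s,0):v+s,max(u-s,0):u+s];return cv2.resize(a,(2*s*k,2*s*k),interpolation=cv2.INTER_CUBIC)
def grid(a,u,v,s,k,step=5):
    for i in range(0,2*s,step):
        cv2.putText(a,str(u-s+i),(i*k,8),0,.3,(0,255,255));cv2.putText(a,str(v-s+i),(0,i*k+8),0,.3,(0,255,0))
        cv2.line(a,(i*k,10),(i*k,14),(0,255,255));cv2.line(a,(18,i*k),(22,i*k),(0,255,0))
    return a
E
python3 - <<'E'
from h import *
im=cv2.imread("pics/top0.png");im=cv2.convertScaleAbs(im,alpha=1.5)
T=[(491,273,20,10),(453,323,20,10),(133,263,20,10),(322,232,40,5)]
t=[grid(crop(im,*a),*a,step=5 if a[2]<30 else 10) for a in T]
out=np.vstack([np.hstack(t[:2]),np.hstack(t[2:])])
cv2.imwrite("pics/c1.png",cv2.resize(out,(600,600)) if 0 else cv2.resize(out,(600,600)))
for n,u,v,z in [("carrier",491,273,.018),("pan",453,323,.014),("weight",133,263,.048),("cov",444,215,.116),("stub",322,231,.068),("jar",302,144,.062),("sw",182,308,.029),("bottle",205,195,.072)]: print(n,px("top",u,v,z))
E
```

```text
carrier [ 0.52114893 -0.36409063]
pan [ 0.41340308 -0.28894533]
weight [0.48596363 0.36760886]
cov [ 0.61140248 -0.24471485]
stub [ 0.57432134 -0.01032038]
jar [0.75912155 0.04458165]
sw [0.40393389 0.26218139]
bottle [0.63189147 0.23239184]
```

View pics/c1.png

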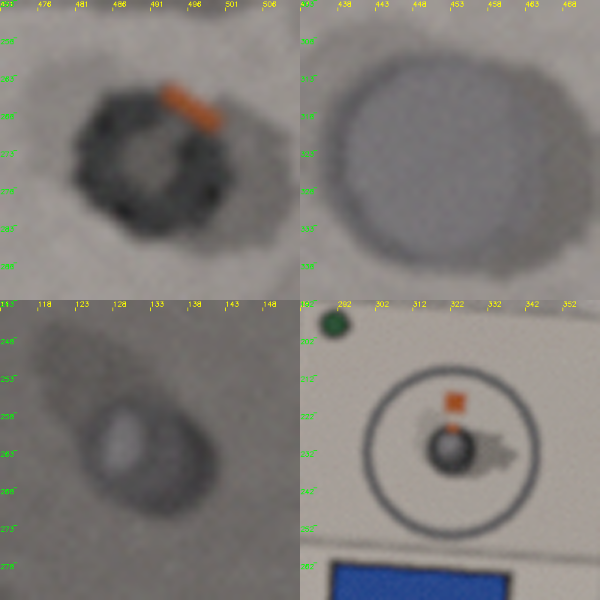

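The crops show the carrier centre at about (491,273) with its orange end up and to the right at (496.5,267). The ring is centred near (322.5,232.5), with the key and square toward +x. I'll refine these by fitting projected models to the images.

```bash
cat >> h.py <<'E'
from scipy.optimize import minimize
def sil(n,prisms,x,y,yaw,z0,u0,v0,s,k):
    m=np.zeros((2*s*k,2*s*k),np.float32);c,sn=np.cos(yaw),np.sin(yaw)
    for poly,za,zb in prisms:
        P=[((proj(n,[x+c*a-sn*b,y+sn*a+c*b,z0+z])-[u0-s,v0-s]+.5)*k) for a,b in poly for z in(za,zb)]
        h=cv2.convexHull(np.round(np.array(P)*16).astype(np.int32));cv2.fillConvexPoly(m,h,1.,cv2.LINE_AA if 0 else 8,4)
    return m
rect=lambda a,b:[(a,b),(-a,b),(-a,-b),(a,-b)]
circ=lambda r:[(r*np.cos(t),r*np.sin(t)) for t in np.linspace(0,2*np.pi,32)]
CAR=[(rect(.021,.01),.013,.018),(rect(.01,.021),.013,.018),(rect(.015,.015),0,.018)]
PAN=[(circ(.030),0,.014)]
WT=[(circ(.015),0,.033),(circ(.0095),.033,.048)]
def fit(n,mask,pr,x0,z0,u0,v0,s,k,useyaw=True):
    f=lambda p:np.abs(cv2.GaussianBlur(sil(n,pr,p[0],p[1],p[2] if useyaw else 0,z0,u0,v0,s,k),(0,0),k/2)-mask).mean()
    d=len(x0) if useyaw else 2
    sx=np.vstack([x0]+[np.array(x0)+np.eye(3)[i]*[.004,.004,.2] for i in range(d)])[:, :d]
    r=minimize(f,x0[:d],method="Nelder-Mead",options=dict(initial_simplex=sx,xatol=1e-5,fatol=1e-7));return r.x,r.fun
def up(im,u,v,s,k):
    return cv2.resize(im[v-s:v+s,u-s:u+s],None,fx=k,fy=k,interpolation=cv2.INTER_LINEAR)
def toolyaw(st):
    return np.degrees(np.arctan2(*cv2.Rodrigues(st["ee_rot"])[0][[1,0],1]))
E
python3 - <<'E'
from h import *
im=cv2.imread("pics/top0.png");g=cv2.cvtColor(im,6).astype(np.float32)
# carrier mask: dark or orange
sat=(im[:,:,2].astype(np.float32)-im[:,:,0])
a=up(g,491,273,20,8);o=up(sat,491,273,20,8)
print("hist",np.percentile(a,[1,5,10,20,40,60,80]))
m=((a<58)|(o>30)).astype(np.uint8);m=cv2.morphologyEx(m,cv2.MORPH_CLOSE,np.ones((81,81)))
n,l,s,c=cv2.connectedComponentsWithStats(m);i=1+s[1:,4].argmax();m=(l==i).astype(np.float32)
ys,xs=np.where(o>40);oc=np.array([xs.mean()/8-.5+471,ys.mean()/8-.5+253]);ow=px("top",*oc,.018)
for y0 in (0,.5,1,-.4): print("car",*fit("top",m,CAR,[.521,-.364,y0],0,491,273,20,8))
print("orange",oc,ow)
# ring
a=up(g,322,232,30,8)
b=(a<75).astype(np.uint8);n,l,s,c=cv2.connectedComponentsWithStats(b)
print("thr",np.percentile(a,[1,5,10,20,50]),s[1:][s[1:,4]>500])
for i in range(1,n):
    if s[i,2]>300:
        cs,_=cv2.findContours((l==i).astype(np.uint8),cv2.RETR_CCOMP,cv2.CHAIN_APPROX_NONE)
        for q in cs:
            if len(q)>500:
                q=q[:,0]/8-.4375+[292,202];W=np.array([px("top",*p,.045) for p in q])
                A=np.c_[2*W,np.ones(len(W))];z=np.linalg.lstsq(A,(W**2).sum(1),rcond=None)[0];print("ring",z[:2],"dia",2*np.sqrt(z[2]+z[0]**2+z[1]**2))
o=up(sat,322,232,30,8);mm=(o>35).astype(np.uint8);n,l,s,c=cv2.connectedComponentsWithStats(mm)
for i in range(1,n):
    q=c[i]/8-.4375+[292,202];print("orange",s[i,4]/64,q,px("top",*q,.045),px("top",*q,.062))
# balance left/right edges on deck: columns where brightness jumps
for v in (205,220,240,255):
    r=cv2.GaussianBlur(g,(0,0),1)[v];d=np.diff(r);L=265+d[265:300].argmax();Rr=345+d[345:380].argmin()
    f=lambda j:(j+.5+(abs(d[j+1])-abs(d[j-1]))/2/(2*abs(d[j])-abs(d[j+1])-abs(d[j-1])+1e-6))
    print(v,f(L),f(Rr),px("top",f(L),v,.045),px("top",f(Rr),v,.045))
# cover: top black ring & knob
E
```

```text
hist [33.8828125  38.9453125  43.61289063 61.4640625  87.125      96.7109375
 99.94921875]
car [ 0.51963213 -0.36572705  0.21315027] 0.03241116926074028Traceback (most recent call last):
  File "<stdin>", line 10, in <module>
  File "h.py", line 34, in fit
    r=minimize(f,x0[:d],method="Nelder-Mead",options=dict(initial_simplex=sx,xatol=1e-5,fatol=1e-7));return r.x,r.fun
    res = _minimize_neldermead(fun, x0, args, callback, bounds=bounds,
                               **options)
    fxr = func(xr)
    fx = function(np.copy(x), *(wrapper_args + args))
  File "h.py", line 31, in <lambda>
    f=lambda p:np.abs(cv2.GaussianBlur(sil(n,pr,p[0],p[1],p[2] if useyaw else 0,z0,u0,v0,s,k),(0,0),k/2)-mask).mean()
                                       ~~~^^^^^^^^^^^^^^^^^^^^^^^^^^^^^^^^^^^^^^^^^^^^^^^^^^^
  File "h.py", line 22, in sil
    P=[((proj(n,[x+c*a-sn*b,y+sn*a+c*b,z0+z])-[u0-s,v0-s]+.5)*k) for a,b in poly for z in(za,zb)]
         ~~~~^^^^^^^^^^^^^^^^^^^^^^^^^^^^^^^^
  File "h.py", line 9, in proj
    c=robot.get_calibration(n);p=c["camera_matrix"]@(c["R"]@np.array(X)+c["t"]);return p[:2]/p[2]
ValueError: time passes only in moves, steps and waits
```

```bash
sed -i 's/c=robot.get_calibration(n);/c=cal(n);/' h.py; sed -i '2a import functools\n@functools.lru_cache(None)\ndef cal(n): return robot.get_calibration(n)' h.py
cat > m.py <<'E'
from h import *
im=cv2.imread("pics/top0.png");g=cv2.cvtColor(im,6).astype(np.float32)
sat=(im[:,:,2].astype(np.float32)-im[:,:,0])
a=up(g,491,273,20,8);o=up(sat,491,273,20,8)
m=((a<62)|(o>25)).astype(np.uint8)
cs=cv2.findContours(m,cv2.RETR_EXTERNAL,2)[0];q=max(cs,key=cv2.contourArea);m=np.zeros(m.shape,np.float32);cv2.drawContours(m,[q],-1,1,-1)
ys,xs=np.where(o>40);oc=np.array([xs.mean()/8-.5+471,ys.mean()/8-.5+253]);ow=px("top",*oc,.018)
for y0 in (0,-.4,-.8): print("car",*fit("top",m,CAR,[.521,-.364,y0],0,491,273,20,8))
print("orange",oc,ow)
a=up(g,322,232,30,8)
b=(a<85).astype(np.uint8);n,l,s,c=cv2.connectedComponentsWithStats(b)
print("thr",np.percentile(a,[1,5,10,20,50]))
for i in range(1,n):
    if s[i,2]>300:
        cs,_=cv2.findContours((l==i).astype(np.uint8),cv2.RETR_CCOMP,cv2.CHAIN_APPROX_NONE)
        for q in cs:
            if len(q)>500:
                q=q[:,0]/8-.4375+[292,202];W=np.array([px("top",*p,.045) for p in q])
                A=np.c_[2*W,np.ones(len(W))];z=np.linalg.lstsq(A,(W**2).sum(1),rcond=None)[0];print("ring",z[:2],"dia",2*np.sqrt(z[2]+z[0]**2+z[1]**2))
o=up(sat,322,232,30,8);mm=(o>35).astype(np.uint8);n,l,s,c=cv2.connectedComponentsWithStats(mm)
for i in range(1,n):
    q=c[i]/8-.4375+[292,202];print("orange",s[i,4]/64,q,px("top",*q,.045),px("top",*q,.062))
G=cv2.GaussianBlur(g,(0,0),1)
for v in (205,220,240,255):
    d=np.diff(G[v]);L=265+d[265:300].argmax();Rr=345+d[345:380].argmin()
    f=lambda j:(j+.5+(abs(d[j+1])-abs(d[j-1]))/2/(2*abs(d[j])-abs(d[j+1])-abs(d[j-1])+1e-6))
    print(v,f(L),f(Rr),px("top",f(L),v,.045),px("top",f(Rr),v,.045))
a=up(g,133,263,20,8);print(np.percentile(a,[1,5,10,20,40,60]))
E
python3 m.py
```

```text
car [ 0.51951753 -0.36575364  0.23303343] 0.02995600923895836
car [ 0.51983993 -0.36592801 -0.54771002] 0.022502535954117775
car [ 0.51988822 -0.36581224 -0.54046164] 0.022569051012396812
orange [496.06380563 266.91257947] [ 0.5346393  -0.37443792]
thr [ 42.95703125  67.41386719  72.65625     87.4609375  105.6484375 ]
ring [ 0.57725317 -0.009996  ] dia 0.09798463772262396
ring [ 0.57726503 -0.00996121] dia 0.08683426556371085
orange 27.734375 [322.91165493 218.93707746] [ 0.60520549 -0.0099923 ] [ 0.60092553 -0.01030206]
orange 4.453125 [322.29671053 225.65723684] [ 0.59089662 -0.00972063] [ 0.58682831 -0.01003441]
205 280.73341646790504 365.62111835181713 [0.62888384 0.07938573] [ 0.64104945 -0.09626933]
220 279.4288816601038 364.84137389063835 [0.59674209 0.07934787] [ 0.60893484 -0.09639318]
240 277.47309566289186 363.64675760269165 [0.55441713 0.07974029] [ 0.5666544 -0.0962399]
255 276.5071751992218 362.7782346904278 [0.52315778 0.07901285] [ 0.53536103 -0.09618213]
[44.53515625 52.31640625 55.9453125  61.9375     70.04296875 71.08203125]
```

The fits agree with the given sizes: the ring measures 98 and 87 mm.

| Item | x (m) | y (m) | Yaw |
|---|---|---|---|
| Stub axis | 0.577 | -0.010 | about 0 |
| Carrier | 0.520 | -0.366 | -0.545 rad |

I'll move toward the carrier and turn the tool so it closes on the carrier's y arms.

Request:
{"method": "arm_command", "body": {"plan": [[[2.3,-2.9,0,-0.0233],[2.3,-2.9,0,-0.0233],[2.3,-2.9,0,-0.0233],[2.3,-2.9,0,-0.0233],[2.3,-2.9,0,-0.0233],[2.3,-2.9,0,-0.0233],[2.3,-2.9,0,-0.0233],[2.3,-2.9,0,-0.0233],[2.3,-2.9,0,-0.0233],[2.3,-2.9,0,-0.0233],[2.3,-2.9,0,-0.0233],[2.3,-2.9,0,-0.0233]]], "hand": 0.65}}

```text
time_s: 1.1
tool_pos: [0.4534, 0.3018, 0.4046]
ee_rot: [-0.846, -3.025, 0.0]
wrist_force: [0.6, 0.2, 0.6]
grip_width: 0.0603
grasp_force: 0.0
```

Request:
{"method": "arm_command", "body": {"plan": [[[0.3,-3.9,0,0],[0.3,-3.9,0,0],[0.3,-3.9,0,0],[0.3,-3.9,0,0],[0.3,-3.9,0,0],[0.3,-3.9,0,0],[0.3,-3.9,0,0],[0.3,-3.9,0,0],[0.3,-3.9,0,0],[0.3,-3.9,0,0],[0.3,-3.9,0,0],[0.3,-3.9,0,0]]]}}

```text
time_s: 2.1
tool_pos: [0.4882, -0.1665, 0.4047]
ee_rot: [0.845, 3.026, 0.0]
wrist_force: [0.5, 0.9, -0.5]
grip_width: 0.0602
grasp_force: 0.0
```

Request:
{"method": "arm_command", "body": {"plan": [[[0.53,-3.33,-1.5,0],[0.53,-3.33,-1.5,0],[0.53,-3.33,-1.5,0],[0.53,-3.33,-1.5,0],[0.53,-3.33,-1.5,0],[0.53,-3.33,-1.5,0],[0,0,-2.5,0],[0,0,-2.5,0],[0,0,-2.5,0],[0,0,-2.0,0],[0,0,0,0],[0,0,0,0]]]}}

```text
time_s: 3.1
tool_pos: [0.5204, -0.3642, 0.2192]
ee_rot: [-0.844, -3.024, -0.001]
wrist_force: [0.1, -1.0, 0.2]
grip_width: 0.0606
grasp_force: 0.0
```

```bash
python3 - <<'E'
from h import *
for n,u,v,s,k in(("top",491,273,50,4),("side",363,198,50,4)):
    im=robot.camera(n)[:,:,::-1].copy();cv2.imwrite(f"pics/{n}1.png",im)
    a=cv2.convertScaleAbs(crop(im,u,v,s,k),alpha=1.6)
    o=a if n=="top" else np.hstack([o,a])
cv2.imwrite("pics/c2.png",o)
st=robot.read_state();print(st["tool_pos"],toolyaw(st),st["time_s"])
E
```

```text
[ 0.52078975 -0.36451619  0.22137225] 58.81341385830717 3.2
```

View pics/c2.png

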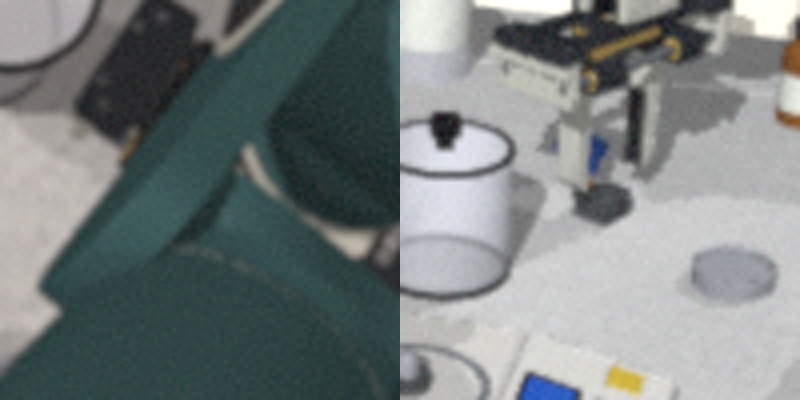

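The top view is blocked by the arm. The side view shows the carrier at crop pixel (602,203), between and below the two fingers. I'll go down and grip.

Request:
{"method": "arm_command", "body": {"plan": [[[0,-0.1,-1.0,0],[0,0,-1.0,0],[0,0,-0.9,0],[0,0,0,0],[0,0,0,0]]]}}

```text
time_s: 3.62
tool_pos: [0.5203, -0.3652, 0.1899]
ee_rot: [-0.844, -3.025, -0.001]
wrist_force: [-0.4, 0.1, 0.6]
grip_width: 0.0604
grasp_force: 0.0
```

Request:
{"method": "arm_command", "body": {"plan": [[[0,0,0,0],[0,0,0,0],[0,0,0,0],[0,0,0,0],[0,0,0,0],[0,0,0,0]]], "hand": 0.3}}

```text
time_s: 4.12
tool_pos: [0.5206, -0.3654, 0.1911]
ee_rot: [0.844, 3.025, -0.0]
wrist_force: [-1.0, 0.5, 3.6]
grip_width: 0.0417
grasp_force: 30.0
```

Request:
{"method": "arm_command", "body": {"plan": [[[0,0,3.5,0],[0,0,3.5,0],[0,0,3.5,0],[0,0,3.5,0],[0.575,3.56,0,0.0545],[0.575,3.56,0,0.0545],[0.575,3.56,0,0.0545],[0.575,3.56,0,0.0545],[0.575,3.56,0,0.0545],[0.575,3.56,0,0.0545],[0.575,3.56,0,0.0545],[0.575,3.56,0,0.0545]]]}}

```text
time_s: 5.12
tool_pos: [0.5663, -0.0788, 0.3308]
ee_rot: [0.166, 3.137, -0.0]
wrist_force: [0.9, 0.2, -0.3]
grip_width: 0.0414
grasp_force: 30.0
```

Request:
{"method": "arm_command", "body": {"plan": [[[0.575,3.56,0,0.0545],[0.575,3.56,0,0.0545],[0,0,-1.5,0],[0,0,-1.5,0],[0,0,-1.5,0],[0,0,0,0],[0,0,0,0],[0,0,0,0]]]}}

```text
time_s: 5.78
tool_pos: [0.5781, -0.0095, 0.2867]
ee_rot: [-0.001, 3.141, -0.0]
wrist_force: [0.3, -1.1, -0.5]
grip_width: 0.0411
grasp_force: 30.0
```

```bash
cat > look.py <<'E'
from h import *
import sys
tag=sys.argv[1];R=[];I={}
for a in sys.argv[2:]:
    n,u,v,s,k=a.split(",");u,v,s,k=map(int,(u,v,s,k))
    if n not in I: I[n]=robot.camera(n)[:,:,::-1].copy();cv2.imwrite(f"pics/{n}{tag}.png",I[n])
    R.append(grid(cv2.convertScaleAbs(crop(I[n],u,v,s,k),alpha=1.6),u,v,s,k,10))
cv2.imwrite(f"pics/v{tag}.png",np.hstack(R));st=robot.read_state();print(st["tool_pos"],toolyaw(st),st["wrist_force"],st["grip_width"],st["time_s"])
E
python3 look.py 3 top,322,225,40,5 side,315,240,40,5
```

```text
[ 0.57815051 -0.00951582  0.28695984] 90.01759378318866 [-0.68031497  0.1714813  -0.62388356] 0.04146434760784939 5.8833
```

View pics/v3.png

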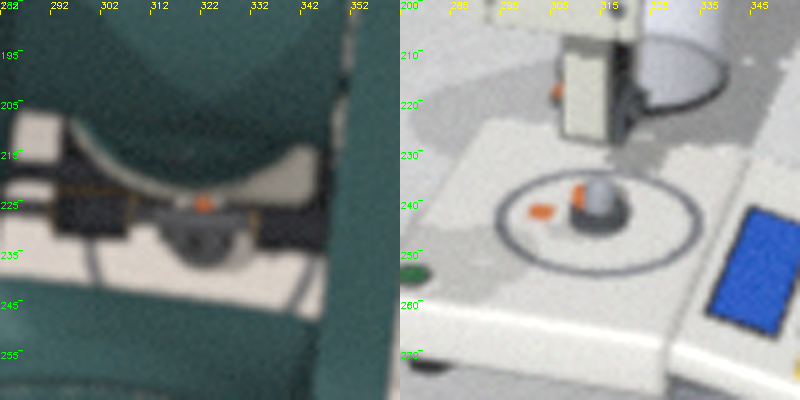

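The top view shows the held carrier between the fingers, with its orange end at (321,224) and front arm at (322,236). The side view shows the fingers above the stub and the orange end toward +x. I'll compare this with the expected projections.

```bash
python3 - <<'E'
from h import *
z=.2870-.1905+.018
print("exp orange strip top",proj("top",[.5773+.0205,-.01,z]),"front arm tip top/bot",proj("top",[.5773-.021,-.01,z]),proj("top",[.5773-.021,-.01,z-.005]), "corners",proj("top",[.5773-.021,-.0,z]),proj("top",[.5773-.021,-.02,z]))
im=cv2.imread("pics/top3.png").astype(np.float32);sat=im[:,:,2]-im[:,:,0]
a=up(sat,322,225,12,8);ys,xs=np.where(a>40);q=np.array([xs.mean(),ys.mean()])/8-.4375+[310,213];print("orange",q,len(xs)/64,px("top",*q,z))
g=cv2.cvtColor(im.astype(np.uint8),6)
print(g[228:244,312:334:1])
E
```

```text
exp orange strip top [322.6263431 213.8645774] front arm tip top/bot [321.12722937 234.66734719] [321.13682796 235.23075551] corners [315.95185135 234.31630586] [326.30438413 235.01850904]
orange [322.23108108 225.35304054] 5.78125 [ 0.57485896 -0.01083465]
[[ 46  52  54  54  55  55  55  54  56  55  57  55  54  55  55  55  53  53
   49  48  53  44]
 [ 62  56  51  50  51  52  53  55  56  55  58  57  57  55  56  55  58  51
   50  50  57  49]
 [ 91  71  52  45  47  49  49  47  48  49  50  50  49  51  52  51  52  53
   54  52  53  45]
 [115  88  58  43  46  48  48  43  42  42  43  48  49  44  46  44  51  63
   68  66  55  43]
 [122  98  67  50  45  49  48  41  35  39  42  46  49  49  41  41  55  75
   86  79  63  42]
 [127 110  91  70  56  50  46  41  32  31  42  46  48  50  39  37  57  81
   93  87  69  40]
 [131 125 114  94  69  52  44  40  36  36  41  47  47  45  43  44  64  85
   93  89  72  51]
 [131 130 124 109  88  64  47  43  39  40  44  47  46  44  46  56  75  90
   94  91  82  77]
 [130 130 128 124 110  89  65  51  48  45  47  46  46  49  52  69  83  90
   93  93  95 103]
 [130 132 131 130 125 109  89  69  61  54  53  50  54  59  69  80  90  94
   95 102 110 120]
 [131 129 131 132 130 125 114  99  87  78  74  74  77  83  88  95  97 102
  105 113 123 127]
 [130 130 130 130 131 129 127 121 115 110 106 104 108 109 111 111 111 115
  121 125 130 131]
 [131 131 131 130 131 131 132 130 129 127 124 126 127 126 127 128 126 126
  129 131 131 131]
 [128 127 129 129 130 131 131 133 131 130 132 131 130 130 131 132 131 130
  131 129 130 132]
 [114 115 118 123 125 128 128 129 128 129 128 129 132 133 131 131 131 132
  133 130 132 131]
 [ 84  88  93  97 105 106 111 111 115 119 123 123 124 127 128 129 129 130
  131 131 131 132]]
```

```bash
python3 - <<'E'
from h import *
z0=.2870-.1905
im=cv2.imread("pics/side3.png").astype(np.float32);sat=im[:,:,2]-im[:,:,0]
for c,s in(((305,218),8),((311,239),10)):
    a=up(sat,*c,s,8);ys,xs=np.where(a>35);print("side orange",c,[xs.min()/8+c[0]-s,xs.max()/8+c[0]-s,ys.min()/8+c[1]-s,ys.max()/8+c[1]-s],len(xs)/64)
for zz in (.013,.018):
  for y in(-.02,0,): print("exp end corner",zz,y,proj("side",[.5983,y,z0+zz]))
for zz in(0,.018): print("hub corner -x+y",proj("side",[.5773-.015,.005,z0+zz]),"arm -x end",proj("side",[.5563,0,z0+.018-.005*(zz==0)]))
print("stub tip",proj("side",[.5773,-.01,.068]))
print("top: body front edge",proj("top",[.54,-.01,.185]),"rear",proj("top",[.615,-.01,.185]),"shoulder front",proj("top",[.5633,-.01,.053]),"tip",proj("top",[.5773,-.01,.068]),"key",proj("top",[.588,-.01,.062]))
E
```

```text
side orange (305, 218) [np.float64(305.75), np.float64(307.25), np.float64(217.125), np.float64(219.125)] 2.46875
side orange (311, 239) [np.float64(301.0), np.float64(311.75), np.float64(236.875), np.float64(244.0)] 23.625
exp end corner 0.013 -0.02 [308.10241231 217.38219681]
exp end corner 0.013 0 [305.74152467 221.30230199]
exp end corner 0.018 -0.02 [308.11866876 215.45364822]
exp end corner 0.018 0 [305.75243669 219.3520068 ]
hub corner -x+y [320.46492663 229.51229749] arm -x end [323.71358106 223.7930676 ]
hub corner -x+y [320.63186213 222.48618701] arm -x end [323.76759085 221.83341079]
stub tip [315.53360568 236.33762157]
top: body front edge [320.34683005 234.94106881] rear [323.23631814 195.00257557] shoulder front [321.48097314 237.9108394 ] tip [321.94460832 229.55126774] key [322.32007286 225.09551132]
```

The held carrier's orange end lies within about 1 px of where it should be, over the stub. I'll lower it in stages and watch the force.

Request:
{"method": "arm_command", "body": {"plan": [[[0,0,-1.0,0],[0,0,-1.0,0],[0,0,-0.5,0],[0,0,-0.3,0],[0,0,-0.2,0],[0,0,0,0]]]}}

```text
time_s: 6.38
tool_pos: [0.5779, -0.0093, 0.2552]
ee_rot: [0.001, -3.141, -0.0]
wrist_force: [-0.1, -0.1, -0.3]
grip_width: 0.0413
grasp_force: 30.0
```

Request:
{"method": "arm_command", "body": {"plan": [[[0,0,-0.2,0],[0,0,-0.2,0],[0,0,-0.2,0],[0,0,0,0]]]}}

```text
time_s: 6.72
tool_pos: [0.5779, -0.0093, 0.2494]
ee_rot: [0.001, -3.141, 0.0]
wrist_force: [0.5, -0.7, -1.4]
grip_width: 0.0418
grasp_force: 30.0
```

Request:
{"method": "arm_command", "body": {"plan": [[[0,0,-0.2,0],[0,0,-0.2,0],[0,0,-0.1,0],[0,0,-0.05,0],[0,0,0,0]]]}}

```text
time_s: 7.13
tool_pos: [0.578, -0.0094, 0.2442]
ee_rot: [0.001, -3.141, 0.0]
wrist_force: [-0.4, -1.1, 0.2]
grip_width: 0.0416
grasp_force: 30.0
```

Request:
{"method": "arm_command", "body": {"plan": [[[0,0,-0.05,0],[0,0,-0.05,0],[0,0,0,0]]]}}

```text
time_s: 7.38
tool_pos: [0.578, -0.0093, 0.2441]
ee_rot: [-0.001, 3.141, -0.0]
wrist_force: [-5.1, -0.2, 8.5]
grip_width: 0.0414
grasp_force: 30.0
```

Request:
{"method": "arm_command", "body": {"plan": [[[0,0,0,0],[0,0,0,0],[0,0,0,0],[0,0,0.5,0],[0,0,1.5,0],[0,0,3,0],[0,0,3.5,0],[-1.5,-2,3.5,0],[-2,-3,0,0],[-2,-3,0,0],[-2,-3,0,0],[-2,-3,0,0]]], "hand": 0.65}}

```text
time_s: 8.38
tool_pos: [0.4822, -0.1496, 0.3627]
ee_rot: [-0.002, 3.141, -0.0]
wrist_force: [-0.0, -0.4, -0.0]
grip_width: 0.0604
grasp_force: 0.0
```

```bash
python3 look.py 4 top,322,225,30,6 side,315,235,30,6 
python3 - <<'E'
from h import *
im=cv2.imread("pics/top0.png");G=im.astype(np.float32)
for v in(323,):
  for u in range(430,478): print(u,im[v,u],end=" ")
print()
for v in range(302,344): print(v,im[v,452],end=" ")
E
```

```text
[ 0.4813573  -0.15151997  0.36279003] 89.83329087430229 [ 0.37218179 -0.29811827 -0.31147945] 0.060136841124071826 8.4833
430 [91 93 96] 431 [84 86 90] 432 [84 86 89] 433 [84 85 88] 434 [83 85 87] 435 [77 78 81] 436 [72 70 72] 437 [66 65 65] 438 [66 64 66] 439 [74 72 73] 440 [78 77 78] 441 [79 78 80] 442 [79 79 80] 443 [78 76 79] 444 [80 78 80] 445 [79 77 79] 446 [80 79 80] 447 [79 78 79] 448 [79 77 79] 449 [80 77 79] 450 [80 77 79] 451 [79 77 79] 452 [78 78 79] 453 [76 75 78] 454 [76 75 76] 455 [77 76 77] 456 [78 77 78] 457 [78 75 78] 458 [79 77 78] 459 [78 76 78] 460 [79 78 81] 461 [79 77 79] 462 [74 72 74] 463 [74 73 75] 464 [74 73 75] 465 [70 69 71] 466 [67 69 71] 467 [69 72 73] 468 [70 72 74] 469 [70 73 76] 470 [71 72 74] 471 [69 70 74] 472 [75 78 81] 473 [87 89 92] 474 [93 94 98] 475 [94 96 99] 476 [ 94  97 100] 477 [94 96 99] 
302 [ 97  98 102] 303 [ 98  99 104] 304 [ 99 102 105] 305 [100 102 106] 306 [ 97  99 103] 307 [93 95 99] 308 [88 91 94] 309 [83 84 86] 310 [78 77 79] 311 [75 73 75] 312 [79 76 78] 313 [77 76 78] 314 [78 75 77] 315 [77 76 78] 316 [78 76 78] 317 [78 77 78] 318 [80 79 81] 319 [79 78 80] 320 [79 77 79] 321 [80 78 80] 322 [79 76 79] 323 [78 78 79] 324 [78 76 78] 325 [78 76 78] 326 [78 77 79] 327 [79 79 79] 328 [80 78 81] 329 [79 78 80] 330 [80 78 80] 331 [79 75 79] 332 [80 77 79] 333 [77 75 77] 334 [78 76 79] 335 [77 75 77] 336 [75 74 77] 337 [74 72 74] 338 [77 77 80] 339 [84 85 88] 340 [ 94  96 100] 341 [ 96  99 102] 342 [ 96  98 101] 343 [ 96  99 102]
```

View pics/v4.png

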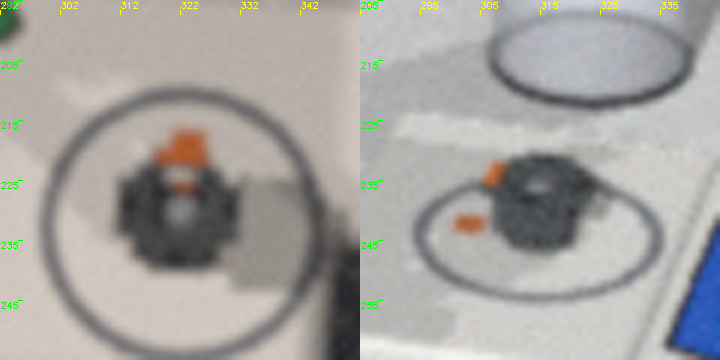

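The top view shows the carrier on the stub at about (321.5,231), with its orange end in line with the deck square. The side view shows it level, and contact came at the home height. Next is the pan fit.

```bash
python3 - <<'E'
from h import *
for f in("top0","top4"):
    im=cv2.imread(f"pics/{f}.png").astype(np.float32);b=cv2.GaussianBlur(im,(0,0),1)
    a=up(b,453,323,25,8);g=a[:,:,1]
    m=((a[:,:,0]-g>-.7)&(g<85)).astype(np.uint8);m=cv2.morphologyEx(m,cv2.MORPH_OPEN,np.ones((25,25)))
    q=max(cv2.findContours(m,0,2)[0],key=cv2.contourArea);m=np.zeros(m.shape,np.float32);cv2.drawContours(m,[q],-1,1,-1)
    print(f,m.sum()/64,cv2.boundingRect(q),cv2.fitEllipse(q),*fit("top",m,PAN,[.413,-.289,0],0,453,323,25,8,False))
    s=sil("top",PAN,.413,-.289,0,0,453,323,25,8);print(s.sum()/64)
E
```

```text
top0 739.0 (60, 93, 245, 237) ((184.43508911132812, 211.03746032714844), (238.79202270507812, 253.0607147216797), 107.35127258300781) [ 0.41194533 -0.2850403 ] 0.017289843410253525
728.2344
top4 1206.5781 (0, 0, 282, 400) ((132.49612426757812, 180.3806915283203), (219.0950164794922, 436.4570617675781), 18.070728302001953) [ 0.4180114  -0.26924142] 0.23775498569011688
728.2344
```

Request:
{"method": "arm_command", "body": {"plan": [[[-1.75,-3.35,0,0],[-1.75,-3.35,0,0],[-1.75,-3.35,-2,0],[-1.75,-3.35,-2,0],[0,0,-3,0],[0,0,-3,0],[0,0,-2,0],[0,0,0,0],[0,0,0,0]]], "hand": 1.0}}

```text
time_s: 9.23
tool_pos: [0.4145, -0.2808, 0.2432]
ee_rot: [0.001, -3.141, -0.001]
wrist_force: [0.4, -0.5, 0.6]
grip_width: 0.0928
grasp_force: 0.0
```

```bash
python3 look.py 5 side,396,210,40,7
```

```text
[ 0.41484084 -0.28093236  0.24446549] 90.05698854953964 [0.36170542 0.04638096 0.86396909] 0.09291735998706964 9.2833
```

View pics/v5.png

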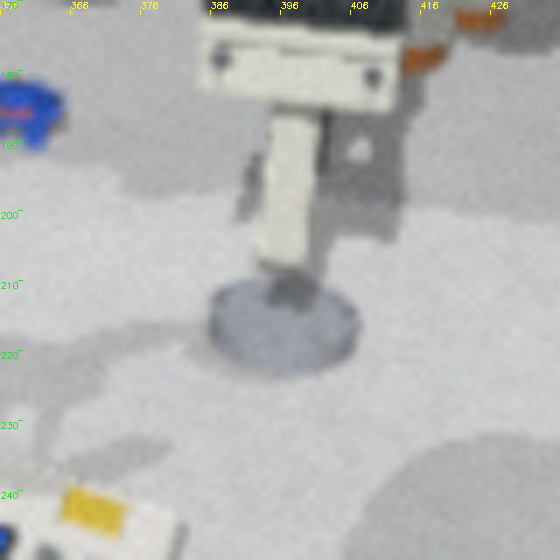

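The side view shows the pan spanning columns 385–406.5 and rows 208.5–222.5, under the near finger. I'll use that as a cross-check.

```bash
python3 - <<'E'
from h import *
for p in((.412,-.285),(.4134,-.289),(.4148,-.2809)):
    s=sil("side",PAN,*p,0,0,396,215,25,8);x,y,w,h=cv2.boundingRect(s.astype(np.uint8));print(p,x/8+371-.5,(x+w)/8+371-.5,y/8+190-.5,(y+h)/8+190-.5)
E
```

```text
(0.412, -0.285) 385.875 407.875 209.5 223.875
(0.4134, -0.289) 385.5 407.5 208.875 223.25
(0.4148, -0.2809) 384.625 406.75 210.0 224.5
```

Request:
{"method": "arm_command", "body": {"plan": [[[-0.15,-0.6,-1.0,0],[0,0,-2.0,0],[0,0,-1.5,0],[0,0,-0.6,0],[0,0,-0.3,0],[0,0,0,0],[0,0,0,0]]]}}

```text
time_s: 9.87
tool_pos: [0.4131, -0.2872, 0.1902]
ee_rot: [-0.001, 3.141, -0.001]
wrist_force: [-0.1, -0.2, 0.3]
grip_width: 0.0928
grasp_force: 0.0
```

Request:
{"method": "arm_command", "body": {"plan": [[[0,0,0,0],[0,0,0,0],[0,0,0,0],[0,0,0,0],[0,0,0,0],[0,0,0,0],[0,0,0,0]]], "hand": 0.5}}

```text
time_s: 10.45
tool_pos: [0.4129, -0.287, 0.1893]
ee_rot: [-0.001, 3.142, 0.0]
wrist_force: [-0.3, 1.2, 2.2]
grip_width: 0.0582
grasp_force: 29.9
```

The width reads 58.2 mm rather than 60. I'll lift a little and check how it sits in the fingers.

Request:
{"method": "arm_command", "body": {"plan": [[[0,0,0.5,0],[0,0,2.5,0],[0,0,3,0],[0,0,3,0],[0,0,3,0],[0,0,0,0],[0,0,0,0]]]}}

```text
time_s: 11.03
tool_pos: [0.4129, -0.2871, 0.311]
ee_rot: [-0.001, 3.139, -0.003]
wrist_force: [0.3, -0.4, -0.7]
grip_width: 0.0581
grasp_force: 29.9
```

```bash
python3 look.py 6 side,396,165,40,7 top,450,310,30,8;python3 - <<'E'
from h import *
st=robot.read_state();z=st["tool_pos"][2]-.1893
for x in(.4129,.4000,.4270):
    s=sil("side",PAN,x,-.287,0,z,396,165,30,8);x_,y,w,h=cv2.boundingRect(s.astype(np.uint8));print(x,x_/8+366-.5,(x_+w)/8+366-.5,y/8+135-.5,(y+h)/8+135-.5)
E
```

```text
0.4129 389.625 412.625 170.375 184.0
0.4 394.375 417.5 170.875 184.5
0.427 384.375 407.375 169.75 183.375Traceback (most recent call last):
  File "look.py", line 8, in <module>
    cv2.imwrite(f"pics/v{tag}.png",np.hstack(R));st=robot.read_state();print(st["tool_pos"],toolyaw(st),st["wrist_force"],st["grip_width"],st["time_s"])
                                   ~~~~~~~~~^^^
    return _nx.concatenate(arrs, 1, dtype=dtype, casting=casting)
           ~~~~~~~~~~~~~~~^^^^^^^^^^^^^^^^^^^^^^^^^^^^^^^^^^^^^^^
ValueError: all the input array dimensions except for the concatenation axis must match exactly, but along dimension 0, the array at index 0 has size 560 and the array at index 1 has size 480
```

```bash
python3 - <<'E'
from h import *
o=[grid(cv2.convertScaleAbs(crop(cv2.imread(f"pics/{n}6.png"),u,v,40,5),alpha=1.6),u,v,40,5,10) for n,u,v in(("side",396,170),("top",450,310))]
cv2.imwrite("pics/v6.png",np.hstack(o))
E
```

```text
(no output)
```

View pics/v6.png

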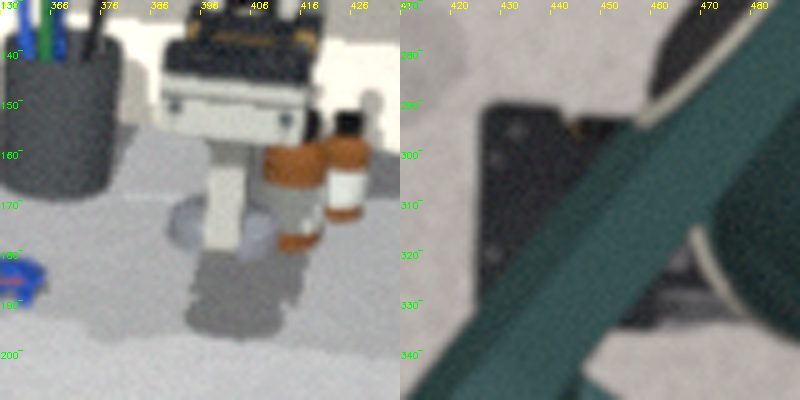

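The side view shows the lifted pan level and centred in the fingers (columns 389–411.5, expected 389.6–412.6), so the grip is sound. I'll move it over the carrier.

Request:
{"method": "arm_command", "body": {"plan": [[[1.635,2.775,0,0],[1.635,2.775,0,0],[1.635,2.775,0,0],[1.635,2.775,0,0],[1.635,2.775,0,0],[1.635,2.775,0,0],[1.635,2.775,0,0],[1.635,2.775,0,0],[1.635,2.775,0,0],[1.635,2.775,0,0],[0,0,-1.0,0],[0,0,-1.0,0]]]}}

```text
time_s: 12.13
tool_pos: [0.5766, -0.0082, 0.2873]
ee_rot: [0.005, -3.14, -0.0]
wrist_force: [-0.3, 0.7, -0.9]
grip_width: 0.0584
grasp_force: 29.9
```

Request:
{"method": "arm_command", "body": {"plan": [[[0,0,-1.0,0],[0,0,-1.0,0],[0,0,0,0],[0,0,0,0],[0,0,0,0]]]}}

```text
time_s: 12.55
tool_pos: [0.5763, -0.0101, 0.2695]
ee_rot: [0.0, 3.141, -0.0]
wrist_force: [0.5, -1.0, 0.1]
grip_width: 0.0587
grasp_force: 29.9
```

```bash
python3 look.py 7 side,315,230,40,5 top,322,225,40,5
```

```text
[ 0.57635105 -0.00983261  0.26986769] 90.00445756224855 [ 0.58809867  0.25598453 -0.25719709] 0.05862741556221243 12.65
```

View pics/v7.png

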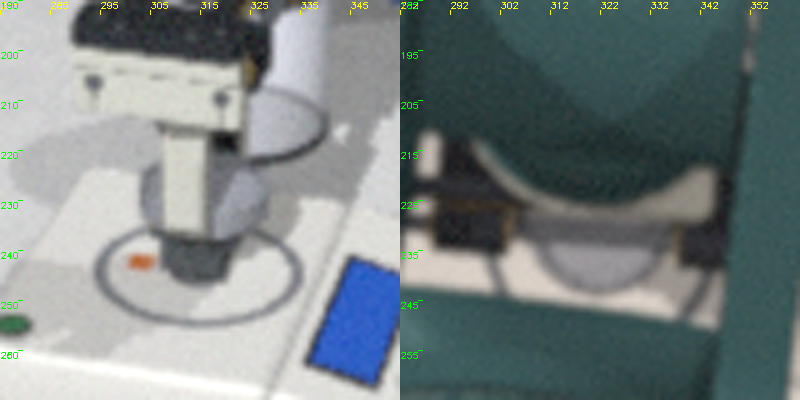

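The side view shows the pan over the carrier at columns 302.5–328. The top view shows the pan's front arc down to about row 243 at column 321. I'll compare with projections.

```bash
python3 - <<'E'
from h import *
z=.2697-.1893
for x,y in((.5773,-.01),(.5763,-.010),(.5813,-.01)):
  for n,c in(("side",(315,225)),("top",(322,225))):
    s=sil(n,PAN,x,y,0,z,*c,30,8);a,b,w,h=cv2.boundingRect(s.astype(np.uint8));print(x,y,n,a/8+c[0]-30.5,(a+w)/8+c[0]-30.5,b/8+c[1]-30.5,(b+h)/8+c[1]-30.5)
g=cv2.cvtColor(cv2.imread("pics/top7.png"),6);print("row profile",list(zip(range(230,250),g[230:250,321])))
g=cv2.cvtColor(cv2.imread("pics/side7.png"),6);print("cols",list(zip(range(297,334),g[228,297:334])))
E
```

```text
0.5773 -0.01 side 302.625 328.875 220.25 238.375
0.5773 -0.01 top 306.75 337.25 211.75 243.0
0.5763 -0.01 side 303.125 329.25 220.25 238.375
0.5763 -0.01 top 306.625 337.25 212.25 243.5
0.5813 -0.01 side 301.0 327.25 220.0 238.125
0.5813 -0.01 top 306.875 337.375 209.875 241.0
row profile [(230, np.uint8(56)), (231, np.uint8(54)), (232, np.uint8(58)), (233, np.uint8(64)), (234, np.uint8(78)), (235, np.uint8(92)), (236, np.uint8(95)), (237, np.uint8(95)), (238, np.uint8(94)), (239, np.uint8(93)), (240, np.uint8(93)), (241, np.uint8(88)), (242, np.uint8(81)), (243, np.uint8(85)), (244, np.uint8(104)), (245, np.uint8(108)), (246, np.uint8(85)), (247, np.uint8(57)), (248, np.uint8(43)), (249, np.uint8(43))]
cols [(297, np.uint8(137)), (298, np.uint8(136)), (299, np.uint8(140)), (300, np.uint8(136)), (301, np.uint8(135)), (302, np.uint8(121)), (303, np.uint8(82)), (304, np.uint8(81)), (305, np.uint8(87)), (306, np.uint8(89)), (307, np.uint8(106)), (308, np.uint8(131)), (309, np.uint8(132)), (310, np.uint8(130)), (311, np.uint8(131)), (312, np.uint8(131)), (313, np.uint8(131)), (314, np.uint8(124)), (315, np.uint8(103)), (316, np.uint8(80)), (317, np.uint8(69)), (318, np.uint8(68)), (319, np.uint8(77)), (320, np.uint8(89)), (321, np.uint8(101)), (322, np.uint8(100)), (323, np.uint8(99)), (324, np.uint8(101)), (325, np.uint8(98)), (326, np.uint8(93)), (327, np.uint8(89)), (328, np.uint8(84)), (329, np.uint8(86)), (330, np.uint8(89)), (331, np.uint8(93)), (332, np.uint8(92)), (333, np.uint8(90))]
```

The pan is centred to within 1 mm. I'll lower it.

Request:
{"method": "arm_command", "body": {"plan": [[[0,0,-0.4,0],[0,0,-0.4,0],[0,0,-0.3,0],[0,0,-0.2,0],[0,0,-0.2,0],[0,0,0,0]]]}}

```text
time_s: 13.15
tool_pos: [0.5763, -0.0095, 0.2536]
ee_rot: [0.001, -3.141, -0.0]
wrist_force: [0.4, -0.5, -0.8]
grip_width: 0.0582
grasp_force: 29.9
```

Request:
{"method": "arm_command", "body": {"plan": [[[0,0,-0.1,0],[0,0,-0.1,0],[0,0,0,0]]]}}

```text
time_s: 13.4
tool_pos: [0.5764, -0.0095, 0.2523]
ee_rot: [-0.001, 3.141, -0.0]
wrist_force: [-0.7, 0.0, -0.7]
grip_width: 0.0584
grasp_force: 29.9
```

Request:
{"method": "arm_command", "body": {"plan": [[[0,0,-0.05,0],[0,0,-0.05,0],[0,0,0,0]]]}}

```text
time_s: 13.65
tool_pos: [0.5764, -0.0094, 0.2522]
ee_rot: [-0.001, 3.141, 0.0]
wrist_force: [-4.3, 0.3, 11.0]
grip_width: 0.058
grasp_force: 29.9
```

Request:
{"method": "arm_command", "body": {"plan": [[[0,0,0,0],[0,0,0,0],[0,0,0,0],[0,0,0.5,0],[0,0,1.5,0],[0,0,3,0],[0,0,3.5,0],[-1,3,3.0,0],[-1,3.5,0,0],[-1,3.5,0,0],[-1,3.5,0,0],[-1,3.5,0,0]]], "hand": 0.85}}

```text
time_s: 14.65
tool_pos: [0.5259, 0.1606, 0.3654]
ee_rot: [-0.0, 3.141, 0.0]
wrist_force: [0.6, -0.4, 0.0]
grip_width: 0.0794
grasp_force: 0.0
```

Request:
{"method": "arm_command", "body": {"plan": [[[-1,3.5,0,0],[-1,3.5,0,0],[-1,3.5,0,0],[-0.5,3.2,0,0],[-0.5,3.2,0,0],[0,0,0,0],[0,0,0,0]]], "hand": 0.65}}

```text
time_s: 15.23
tool_pos: [0.4863, 0.3294, 0.3648]
ee_rot: [0.005, -3.141, 0.0]
wrist_force: [-0.5, -0.8, 0.7]
grip_width: 0.0601
grasp_force: 0.0
```

```bash
python3 look.py 8 top,322,228,40,5 side,315,232,40,5; python3 - <<'E'
from h import *
for n,c in(("top",(133,263)),("side",(306,383))):
    g=cv2.GaussianBlur(cv2.cvtColor(cv2.imread(f"pics/{n}0.png"),6),(0,0),.7).astype(np.float32)
    if n=="side": 
        print(g[375:398:2,292:322].astype(int))
    else: print(g[250:278:2,116:150].astype(int))
    for p in((.486,.368),(.486,.365),(.489,.368)):
        s=sil(n,WT,*p,0,0,*c,25,8);a,b,w,h=cv2.boundingRect(s.astype(np.uint8));print(p,n,a/8+c[0]-25.5,(a+w)/8+c[0]-25.5,b/8+c[1]-25.5,(b+h)/8+c[1]-25.5)
E
```

```text
[0.4868726  0.32775566 0.36489497] 90.03824996774566 [ 0.67933953 -0.93377199  0.22885812] 0.06054516433180769 15.3333
[[68 64 62 60 60 60 61 62 62 61 61 61 62 62 64 66 68 69 71 72 73 74 73 72
  72 72 71 71 71 71 71 70 71 72]
 [69 66 62 60 60 60 60 61 62 62 61 59 60 60 61 62 63 67 70 71 73 74 74 73
  73 72 73 73 73 72 71 71 71 72]
 [71 71 67 64 61 60 60 61 61 60 59 59 59 60 59 59 60 62 64 68 71 73 74 74
  74 74 73 72 72 72 71 72 71 71]
 [71 70 67 63 60 60 61 62 62 59 58 56 55 55 54 55 56 57 58 60 63 69 71 72
  73 73 72 72 72 71 71 72 72 72]
 [71 71 70 68 64 61 61 60 58 55 54 56 61 63 62 57 54 52 52 52 52 54 59 65
  69 72 72 72 72 71 72 72 72 72]
 [71 71 72 72 71 67 63 58 54 53 56 63 70 72 70 64 56 51 52 52 50 46 45 50
  58 66 70 72 72 72 72 72 72 73]
 [71 70 70 71 70 69 66 60 55 55 60 68 75 75 72 65 58 53 53 54 52 48 43 42
  46 55 65 70 72 73 73 73 72 72]
 [72 72 71 70 69 68 67 63 58 57 61 68 71 70 66 60 55 53 53 53 52 49 45 42
  44 51 61 68 72 73 73 73 73 73]
 [72 72 72 71 71 71 70 67 63 58 57 58 59 57 56 54 54 54 54 52 50 47 45 43
  46 53 63 70 72 73 73 73 73 73]
 [70 70 70 70 70 7
[... 1252 characters left out ...]
55 53 54 56 57 57 58 57 56 56 58 59 58 58 57 58 61 69 78
  81 81 80 81 82 82]
 [80 77 72 66 59 55 53 53 55 56 57 57 57 57 58 58 58 58 58 57 58 61 69 80
  83 82 81 81 81 80]
 [69 69 67 64 59 55 54 54 56 57 57 57 57 57 58 57 58 59 58 58 59 63 71 79
  82 83 82 81 82 82]
 [69 69 68 66 62 57 56 55 55 56 58 57 58 58 59 58 58 57 56 57 62 69 76 81
  82 83 83 81 82 83]
 [70 70 69 67 65 62 59 58 57 56 57 57 57 58 59 59 58 58 58 63 72 80 83 84
  84 84 84 82 81 81]
 [68 66 67 68 69 69 69 67 65 63 61 59 59 60 61 63 65 67 73 77 81 82 84 85
  86 85 84 82 80 81]]
(0.486, 0.368) side 301.25 319.75 362.625 395.125
(0.486, 0.365) side 301.75 320.125 361.375 393.75
(0.489, 0.368) side 299.5 318.0 362.375 394.75
```

View pics/v8.png

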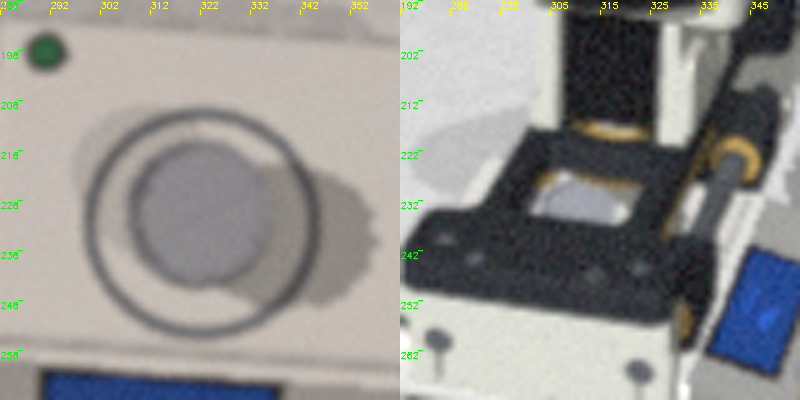

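The top view shows the pan seated and centred in the ring (columns 307.6–337, rows 216–245.5). The gripper is in the way in the side view. The edge profiles put the weight a few millimetres from my first guess, so I'll solve for it from the silhouette bounds.

```bash
python3 - <<'E'
from h import *
from scipy.optimize import least_squares
def bb(n,c,p):
    s=sil(n,WT,*p,0,0,*c,30,16);a,b,w,h=cv2.boundingRect(s.astype(np.uint8));return [a/16+c[0]-30.5,(a+w)/16+c[0]-30.5,b/16+c[1]-30.5,(b+h)/16+c[1]-30.5]
def f(p):
    S=bb("side",(306,383),p);T=bb("top",(133,263),p)
    return [S[0]-295.8,S[1]-313.7,S[3]-397,T[1]-141,T[0]-123.3,T[3]-272]
r=least_squares(f,[.493,.375],diff_step=.01);print(r.x,np.round(r.fun,2))
E
python3 - <<'E'
import sys;sys.path.insert(0,'.')
from h import *
g=cv2.GaussianBlur(cv2.cvtColor(cv2.imread("pics/side0.png"),6),(0,0),.7).astype(int)
print("side bottom col305",list(zip(range(388,404),g[388:404,305])),"top",list(zip(range(358,380,1),g[358:380,305])))
E
```

```text
[0.49212586 0.37828995] [ 0.01  0.74  2.19  1.94  0.08 -1.25]
side bottom col305 [(388, np.int64(57)), (389, np.int64(57)), (390, np.int64(57)), (391, np.int64(57)), (392, np.int64(58)), (393, np.int64(58)), (394, np.int64(58)), (395, np.int64(58)), (396, np.int64(58)), (397, np.int64(60)), (398, np.int64(64)), (399, np.int64(70)), (400, np.int64(75)), (401, np.int64(78)), (402, np.int64(80)), (403, np.int64(82))] top [(358, np.int64(120)), (359, np.int64(120)), (360, np.int64(116)), (361, np.int64(106)), (362, np.int64(92)), (363, np.int64(85)), (364, np.int64(83)), (365, np.int64(82)), (366, np.int64(78)), (367, np.int64(77)), (368, np.int64(82)), (369, np.int64(85)), (370, np.int64(81)), (371, np.int64(70)), (372, np.int64(65)), (373, np.int64(65)), (374, np.int64(64)), (375, np.int64(63)), (376, np.int64(60)), (377, np.int64(58)), (378, np.int64(58)), (379, np.int64(58))]
```

Request:
{"method": "arm_command", "body": {"plan": [[[0.3,2.5,0,0],[0.25,2.45,0,0],[0,0,-3,0],[0,0,-3,0],[0,0,-3,0],[0,0,-2.5,0],[0,0,0,0],[0,0,0,0],[0,0,0,0]]]}}

```text
time_s: 16.08
tool_pos: [0.493, 0.3773, 0.252]
ee_rot: [0.001, 3.14, 0.002]
wrist_force: [0.7, 0.3, 0.6]
grip_width: 0.0607
grasp_force: 0.0
```

```bash
python3 look.py 9 side,306,365,50,6
```

```text
[0.49293424 0.37747953 0.25234374] 89.9951633121849 [ 0.70916914 -0.46031833 -0.13623619] 0.06030472882776009 16.1333
```

View pics/v9.png

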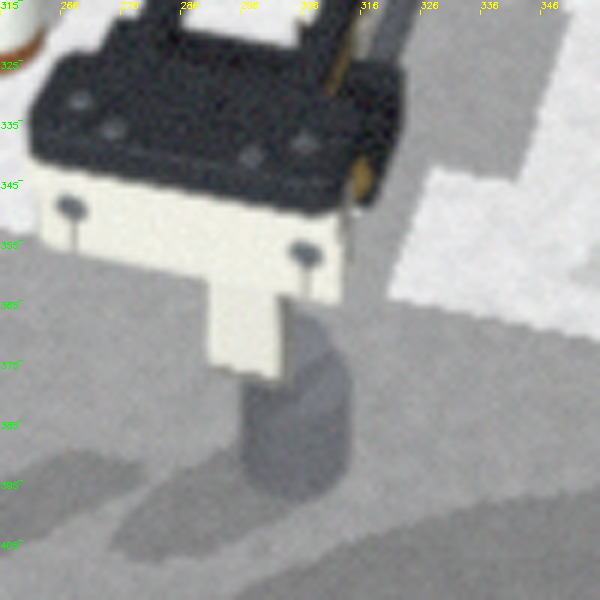

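The weight sits at columns 296–314, with its bottom near row 398. I'll check whether the gripper axis passes through it.

```bash
python3 - <<'E'
from h import *
def bb(p,n="side",c=(306,383)):
    s=sil(n,WT,*p,0,0,*c,30,16);a,b,w,h=cv2.boundingRect(s.astype(np.uint8));return np.round([a/16+c[0]-30.5,(a+w)/16+c[0]-30.5,(b+h)/16+c[1]-30.5],1)
for p in((.4925,.3775),(.4925,.3735),(.4915,.372),(.494,.372)): print(p,bb(p))
print("finger edges exp",[proj("side",[.493+d,.3775+.0475,.066]) for d in(-.0075,.0075)])
E
```

```text
(0.4925, 0.3775) [295.8 314.3 398.8]
(0.4925, 0.3735) [296.5 314.9 396.9]
(0.4915, 0.372) [297.3 315.8 396.2]
(0.494, 0.372) [295.9 314.3 395.9]
finger edges exp [array([300.91566   , 385.66152583]), array([291.30283019, 383.6359707 ])]
```

Request:
{"method": "arm_command", "body": {"plan": [[[0,0,-2,0],[0,0,-2,0],[0,0,-1.2,0],[0,0,-0.5,0],[0,0,0,0],[0,0,0,0]]]}}

```text
time_s: 16.63
tool_pos: [0.4926, 0.3778, 0.194]
ee_rot: [-0.001, 3.141, 0.001]
wrist_force: [-0.4, 0.4, 0.7]
grip_width: 0.0604
grasp_force: 0.0
```

Request:
{"method": "arm_command", "body": {"plan": [[[0,0,0,0],[0,0,0,0],[0,0,0,0],[0,0,0,0],[0,0,0,0],[0,0,0,0]]], "hand": 0.15}}

```text
time_s: 17.13
tool_pos: [0.4923, 0.3778, 0.1931]
ee_rot: [-0.001, 3.141, 0.001]
wrist_force: [0.0, 1.0, 2.2]
grip_width: 0.0296
grasp_force: 30.0
```

Request:
{"method": "arm_command", "body": {"plan": [[[0,0,2,0],[0,0,4,0],[0,0,4,0],[0,0,4,0],[0.847,-3.875,0,0],[0.847,-3.875,0,0],[0.847,-3.875,0,0],[0.847,-3.875,0,0],[0.847,-3.875,0,0],[0.847,-3.875,0,0],[0.847,-3.875,0,0],[0.847,-3.875,0,0]]]}}

```text
time_s: 18.13
tool_pos: [0.5599, 0.0657, 0.3328]
ee_rot: [0.001, -3.142, 0.0]
wrist_force: [1.0, 0.1, -2.9]
grip_width: 0.0294
grasp_force: 30.0
```

Request:
{"method": "arm_command", "body": {"plan": [[[0.847,-3.875,0,0],[0.847,-3.875,0,0],[0,0,-2,0],[0,0,-1.6,0],[0,0,-1,0],[0,0,0,0],[0,0,0,0],[0,0,0,0]]]}}

```text
time_s: 18.8
tool_pos: [0.5771, -0.0094, 0.2879]
ee_rot: [-0.002, 3.141, -0.0]
wrist_force: [0.1, 1.1, -0.8]
grip_width: 0.0294
grasp_force: 30.0
```

```bash
python3 look.py 10 side,315,225,40,5 top,322,225,40,5; python3 - <<'E'
from h import *
z=robot.read_state()["tool_pos"][2]-.1938
for n,c in(("side",(315,215)),("top",(322,225))):
    s=sil(n,WT,.5773,-.01,0,z,*c,30,8);a,b,w,h=cv2.boundingRect(s.astype(np.uint8));print(z,n,a/8+c[0]-30.5,(a+w)/8+c[0]-30.5,b/8+c[1]-30.5,(b+h)/8+c[1]-30.5)
E
```

```text
[ 0.57714958 -0.00939333  0.28797697] 90.07539004558843 [ 0.16567293 -0.06160572 -2.02270984] 0.029403188142507846 18.9
0.09417697353707052 side 309.125 322.75 205.75 229.75
0.09417697353707052 top 314.0 329.875 215.0 234.125
```

View pics/v10.png

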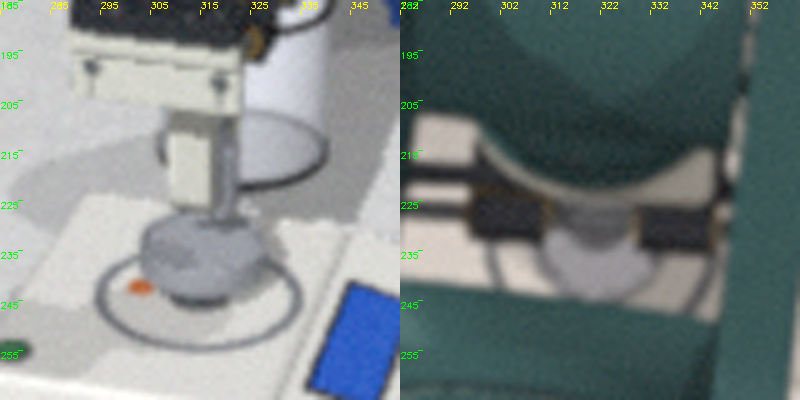

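The weight hangs over the pan middle: its front arc is at row 235, column 322 in the top view, and its right edge is at 322.4 in the side view, both as predicted. I'll lower it.

Request:
{"method": "arm_command", "body": {"plan": [[[0,0,-0.8,0],[0,0,-0.6,0],[0,0,-0.3,0],[0,0,-0.2,0],[0,0,-0.1,0],[0,0,0,0]]]}}

```text
time_s: 19.4
tool_pos: [0.577, -0.0098, 0.2666]
ee_rot: [0.001, -3.141, -0.0]
wrist_force: [-0.4, 0.0, -0.7]
grip_width: 0.0295
grasp_force: 30.0
```

Request:
{"method": "arm_command", "body": {"plan": [[[0,0,-0.1,0],[0,0,-0.05,0],[0,0,0,0],[0,0,0,0]]]}}

```text
time_s: 19.73
tool_pos: [0.5771, -0.0098, 0.2661]
ee_rot: [-0.001, 3.141, -0.0]
wrist_force: [-1.4, 0.6, 6.1]
grip_width: 0.0294
grasp_force: 30.0
```

Request:
{"method": "arm_command", "body": {"plan": [[[0,0,0,0],[0,0,0,0],[0,0,0,0],[0,0,0.5,0],[0,0,1.5,0],[0,0,3,0],[0,0,3.5,0],[0,0,3.5,0],[-2,2,0,0],[-2.5,2.5,0,0],[-2.5,2.5,0,0],[-2.5,2.5,0,0]]], "hand": 0.5}}

```text
time_s: 20.73
tool_pos: [0.4808, 0.0858, 0.3856]
ee_rot: [0.0, 3.141, 0.0]
wrist_force: [0.5, 0.4, -0.1]
grip_width: 0.0466
grasp_force: 0.0
```

```bash
python3 look.py 11 top,440,220,30,8; python3 - <<'E'
from h import *
from scipy.optimize import least_squares
KN=[(circ(.011),.102,.116)]
for n,c0,x0 in(("top",(444,215),0),("side",(323,182),0)):
  for f in("0","11") if n=="top" else ("0",):
    im=cv2.imread(f"pics/{n}{f}.png");g=cv2.cvtColor(im,6).astype(np.float32)
    a=up(g,*c0,12,8);m=(a<(55 if n=="top" else 60)).astype(np.uint8)
    k,l,s,c=cv2.connectedComponentsWithStats(m);i=1+((c[1:]-96)**2).sum(1).argmin() if k>1 else 0
    print(n,f,s[i],c[i]/8-.4375+np.array(c0)-12)
    bb=s[i][:4]/8
    m=(l==i).astype(np.float32);print(fit(n,m,KN,[.611,-.245,0],0,*c0,12,8,False))
    print(g[c0[1]-2:c0[1]+4:2,c0[0]-10:c0[0]+10].astype(int))
E
```

```text
[0.477879   0.08868812 0.38601476] 90.07621264884658 [2.26339315 1.40848579 3.11637618] 0.046458397036320306 20.7833
top 0 [  54   50   89   94 6289] [443.80667634 214.70566664]
(array([ 0.61395382, -0.24534123]), np.float64(0.04927200824022293))
[[94 93 94 91 76 49 28 14 13 14 18 22 17 13 27 47 75 89 92 91]
 [93 94 92 83 61 33 12 19 14 20 20 18 18 18 22 45 72 86 90 92]
 [92 94 94 88 69 41 23 13 17 16 18 17 16 20 44 65 82 84 86 89]]
top 11 [  56   53   85   88 5549] [443.81853712 214.71392368]
(array([ 0.61407835, -0.24541854]), np.float64(0.06692881137132645))
[[112 112 110 106  90  63  35  18  15  22  24  17  20  19  25  56  88 105
  109 110]
 [110 112 111 100  72  40  18  23  22  23  19  24  22  18  25  52  84 101
  106 110]
 [111 110 112 106  83  50  26  17  16  18  17  18  20  25  52  78  96 101
  101 107]]
side 0 [  72   49   72   71 3328] [323.87807993 179.4700646 ]
(array([ 0.6172441 , -0.24788398]), np.float64(0.030279703438282013))
[[ 97 100 112 120 123 122 116  83  43  22  23  14  12  23  42  89 126 128
  122 114]
 [114 117 122 124 126 127 123 111  77  36  19  25  27  50  93 117 130 130
  133 130]
 [114 119 120 122 123 128 127 129 113  64  43  39  53  89 128 133 131 133
  132 130]]
```

View pics/v11.png

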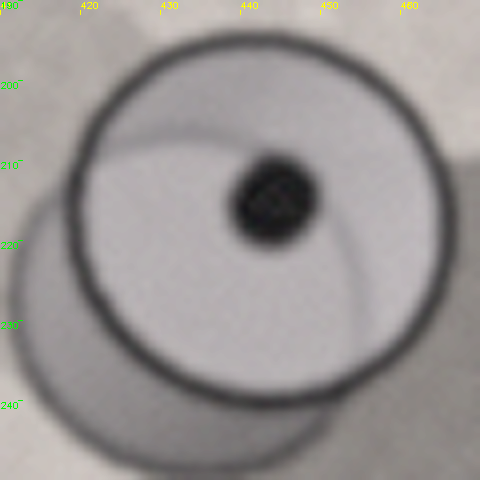

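The view shows the cover's upper black edge (columns about 418–465, rows 194–240), with the dark knob at (443.8,214.7). I'll fit the upper edge as an independent check.

```bash
cat > ringfit.py <<'E'
from h import *
def ringfit(g,n,x,y,z,r,win=4,dark=True):
    """centre of a dark horizontal ring (radius r, height z): shift by radial minima"""
    for it in range(6):
        T=np.linspace(0,2*np.pi,90,endpoint=False);rr=np.linspace(r-win*.001,r+win*.001,41);D=[]
        for t in T:
            P=np.array([proj(n,[x+q*np.cos(t),y+q*np.sin(t),z]) for q in rr],np.float32)
            v=cv2.remap(g,P[None,:,0],P[None,:,1],cv2.INTER_CUBIC)[0];w=np.clip(v.max()-v-.5*np.ptp(v),0,None)
            D.append((rr*w).sum()/w.sum())
        D=np.array(D);A=np.c_[np.cos(T),np.sin(T),np.ones(90)];k=np.ones(90,bool)
        for _ in range(3):
            s=np.linalg.lstsq(A[k],D[k],rcond=None)[0];e=D-A@s;k=abs(e)<max(2*np.std(e[k]),3e-4)
        x+=s[0];y+=s[1];r=r
    return np.array([x,y]),s[2],np.std(e[k]),k.sum()
E
python3 - <<'E'
from ringfit import *
for n,f in(("top","11"),("side","11" if 0 else "0")):
    g=cv2.cvtColor(cv2.imread(f"pics/{n}{f}.png"),6).astype(np.float32)
    print(n,"cover top",ringfit(g,n,.6145,-.2465,.094,.047,6),"ring deck",ringfit(cv2.cvtColor(cv2.imread(f"pics/{n}0.png"),6).astype(np.float32),n,.5773,-.01,.045,.0465,6))
    print(n,"cover bottom",ringfit(g,n,.6145,-.2465,.001,.047,6))
E
```

```text
top cover top (array([ 0.61289087, -0.24565188]), np.float64(0.04627658558452131), np.float64(0.00015177265858223613), np.int64(78)) ring deck (array([ 0.57726079, -0.00998378]), np.float64(0.04619996531977968), np.float64(0.0001253391371152902), np.int64(90))
top cover bottom (array([ 0.61433971, -0.24496381]), np.float64(0.04558345202474412), np.float64(0.00104081858398556), np.int64(75))
side cover top (array([ 0.61708574, -0.24993814]), np.float64(0.0467617755134912), np.float64(0.0005654062997972178), np.int64(79)) ring deck (array([ 0.58105137, -0.01411099]), np.float64(0.046357981286706686), np.float64(0.00018490887900769588), np.int64(80))
side cover bottom (array([ 0.61830919, -0.25127129]), np.float64(0.04598443099549355), np.float64(0.0004491238060843916), np.int64(80))
```

Relative to the deck ring, both cameras put the cover at (+0.036, -0.236), so it is at about (0.6135,-0.2453) in the robot frame. I'll move to it.

Request:
{"method": "arm_command", "body": {"plan": [[[1.355,-3.34,0,0],[1.355,-3.34,0,0],[1.355,-3.34,0,0],[1.355,-3.34,0,0],[1.355,-3.34,0,0],[1.355,-3.34,0,0],[1.355,-3.34,0,0],[1.355,-3.34,0,0],[1.355,-3.34,0,0],[1.355,-3.34,0,0],[0,0,0,0],[0,0,0,0]]]}}

```text
time_s: 21.78
tool_pos: [0.6177, -0.2504, 0.3847]
ee_rot: [-0.002, -3.14, -0.001]
wrist_force: [-0.3, -0.2, -0.2]
grip_width: 0.0465
grasp_force: 0.0
```

Request:
{"method": "arm_command", "body": {"plan": [[[0,0,-3,0],[0,0,-3,0],[0,0,0,0],[0,0,0,0],[0,0,0,0]]]}}

```text
time_s: 22.2
tool_pos: [0.6176, -0.2482, 0.3275]
ee_rot: [-0.002, 3.14, -0.001]
wrist_force: [0.1, 0.3, 0.4]
grip_width: 0.0464
grasp_force: 0.0
```

Correcting by (-0.4, +0.3) cm, then lowering to 0.284.

Request:
{"method": "arm_command", "body": {"plan": [[[-0.4,0.3,0,0],[0,0,-1.5,0],[0,0,-1.5,0],[0,0,-0.8,0],[0,0,-0.4,0],[0,0,0,0],[0,0,0,0]]]}}

```text
time_s: 22.78
tool_pos: [0.6135, -0.2459, 0.2832]
ee_rot: [0.001, -3.141, -0.0]
wrist_force: [1.0, -0.3, 0.0]
grip_width: 0.0469
grasp_force: 0.0
```

```bash
python3 look.py 12 side,323,185,40,7
```

```text
[ 0.61359643 -0.24590392  0.28366416] 90.03071278425266 [-0.24021238  0.36883003  1.8975073 ] 0.046399666772311214 22.8333
```

View pics/v12.png

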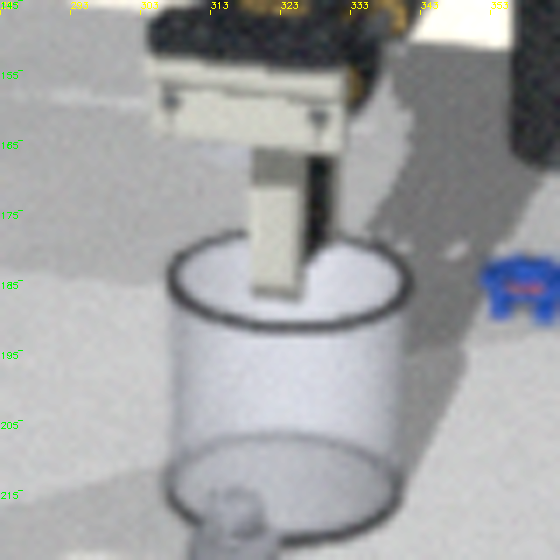

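The fingers straddle the knob, with the tips just above the cover's top. Now I'll close.

Request:
{"method": "arm_command", "body": {"plan": [[[0,0,0,0],[0,0,0,0],[0,0,0,0],[0,0,0,0],[0,0,0,0],[0,0,0,0]]], "hand": 0.1}}

```text
time_s: 23.33
tool_pos: [0.6135, -0.2459, 0.2836]
ee_rot: [-0.001, 3.141, -0.001]
wrist_force: [0.3, -1.4, 1.8]
grip_width: 0.021
grasp_force: 30.0
```

Request:
{"method": "arm_command", "body": {"plan": [[[0,0,1,0],[0,0,3,0],[0,0,4,0],[0,0,4,0],[0,0,3,0],[0,0,0,0],[0,0,0,0]]]}}

```text
time_s: 23.92
tool_pos: [0.6133, -0.2457, 0.4358]
ee_rot: [-0.001, 3.139, -0.002]
wrist_force: [-0.1, -0.1, -2.1]
grip_width: 0.0204
grasp_force: 30.0
```

Request:
{"method": "arm_command", "body": {"plan": [[[-0.3,1.9,0,0],[-0.5,3.3,0,0],[-0.5,3.3,0,0],[-0.5,3.3,0,0],[-0.5,3.3,0,0],[-0.5,3.3,0,0],[-0.46,3.28,0,0],[-0.3,1.9,0,0],[0,0,0,0],[0,0,0,0],[0,0,0,0],[0,0,0,0]]]}}

```text
time_s: 24.92
tool_pos: [0.5779, -0.0106, 0.4326]
ee_rot: [-0.0, -3.14, 0.0]
wrist_force: [0.4, -1.2, -1.2]
grip_width: 0.0205
grasp_force: 30.0
```

```bash
python3 look.py 13 side,315,185,50,6 > o.txt; cat o.txt; python3 - <<'E'
from ringfit import *
g=cv2.cvtColor(cv2.imread("pics/side13.png"),6).astype(np.float32);st=robot.read_state();z=st["tool_pos"][2]-.2836;print(z)
for h in(z+.001,z+.094): print(ringfit(g,"side",.581,-.0141,h,.047,6))
print(ringfit(g,"side",.581,-.0141,.045,.0465,6))
E
```

```text
[ 0.57796048 -0.01070945  0.43276669] 89.9780685227773 [ 0.78606388  0.34368865 -1.83659603] 0.02053509217923357 24.9667
0.1491666880323294
(array([ 0.58190373, -0.01681696]), np.float64(0.04730958707318258), np.float64(0.0003924355298099536), np.int64(80))
(array([ 0.58133151, -0.01419294]), np.float64(0.04735696640029338), np.float64(0.0007617349968688552), np.int64(80))
(array([ 0.58103734, -0.01397031]), np.float64(0.04611072365336607), np.float64(0.00038730557317737547), np.int64(68))
```

View pics/v13.png

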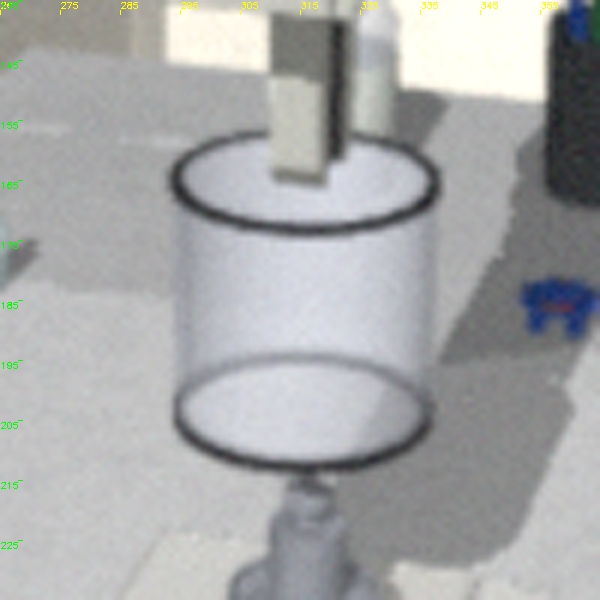

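The cover hangs level, and its axis is within about 1 mm of the ring's, with the weight directly beneath. I'll lower it to just above the deck and measure again.

Request:
{"method": "arm_command", "body": {"plan": [[[0,0,-1,0],[0,0,-1.5,0],[0,0,-1.5,0],[0,0,-1.5,0],[0,0,-1.5,0],[0,0,-1.0,0],[0,0,-0.8,0],[0,0,-0.5,0],[0,0,0,0],[0,0,0,0],[0,0,0,0]]]}}

```text
time_s: 25.88
tool_pos: [0.578, -0.01, 0.3412]
ee_rot: [-0.001, 3.14, -0.0]
wrist_force: [0.4, -0.2, -1.2]
grip_width: 0.0205
grasp_force: 30.0
```

```bash
python3 look.py 14 side,315,225,35,6 top,322,225,35,6; python3 - <<'E'
from ringfit import *
g=cv2.cvtColor(cv2.imread("pics/side14.png"),6).astype(np.float32);st=robot.read_state();z=st["tool_pos"][2]-.2836;print(z)
for h in(z+.001,z+.094): print(ringfit(g,"side",.581,-.0141,h,.047,4))
E
```

```text
[ 0.57797235 -0.00997334  0.34109834] 90.03890998098284 [-0.99118639  0.69424245 -0.73763851] 0.021085934021969878 25.9833
0.057498344145279934
(array([ 0.58235736, -0.01523328]), np.float64(0.04727682817479967), np.float64(0.0005267111216752178), np.int64(79))
(array([ 0.58171934, -0.01319567]), np.float64(0.046926966103829564), np.float64(0.0004488619600703101), np.int64(77))
```

View pics/v14.png

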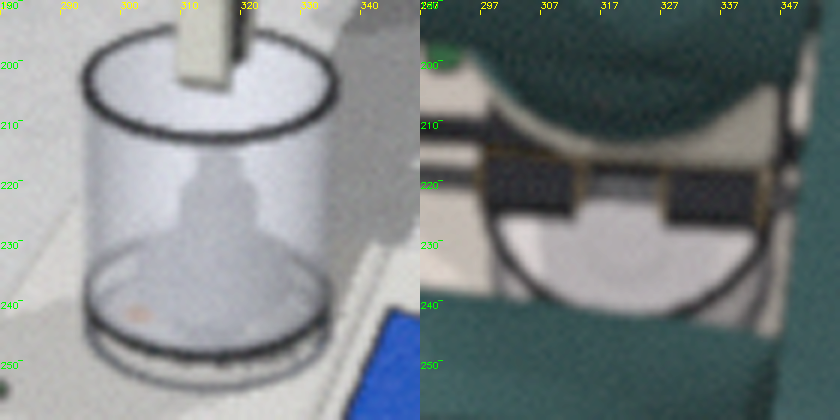

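The cover is around the weight with its lower edge just above the ring, about 1 mm toward +x. I'll cross-check on the front arc in the top view.

```bash
sed -i 's/win=4,dark=True/win=4,T=np.linspace(0,2*np.pi,90,endpoint=False)/;s/T=np.linspace(0,2\*np.pi,90,endpoint=False);rr/rr/;s/np.ones(90)/np.ones(len(T))/;s/np.ones(90,bool)/np.ones(len(T),bool)/' ringfit.py; python3 - <<'E'
from ringfit import *
g=cv2.cvtColor(cv2.imread("pics/top14.png"),6).astype(np.float32)
z=.0575+.094;rad=lambda a,b:np.radians(np.linspace(a,b,50))
# arc fit with known radius .0463 (from the earlier fit)
T=rad(125,222);x,y=.578,-.010
for it in range(8):
    rr=np.linspace(.0423,.0503,41);D=[]
    for t in T:
        P=np.array([proj("top",[x+q*np.cos(t),y+q*np.sin(t),z]) for q in rr],np.float32);v=cv2.remap(g,P[None,:,0],P[None,:,1],cv2.INTER_CUBIC)[0];w=np.clip(v.max()-v-.5*np.ptp(v),0,None);D.append((rr*w).sum()/w.sum())
    D=np.array(D)-.0463;A=np.c_[np.cos(T),np.sin(T)];k=np.ones(50,bool)
    for _ in range(3):
        s=np.linalg.lstsq(A[k],D[k],rcond=None)[0];e=D-A@s;k=abs(e)<max(2*np.std(e[k]),3e-4)
    x+=s[0];y+=s[1]
print(x,y,np.std(e[k]),k.sum())
E
```

```text
0.5761775118775473 -0.009328892452989145 0.0009639988701096341 50
```

The estimates scatter around zero, and the travel from the grip (-35.6, +235.9 mm) matches the measured offset. I'll set it down here.

Request:
{"method": "arm_command", "body": {"plan": [[[-0.03,0,-0.5,0],[0,0,-0.3,0],[0,0,-0.2,0],[0,0,-0.1,0],[0,0,0,0],[0,0,0,0]]]}}

```text
time_s: 26.48
tool_pos: [0.5776, -0.01, 0.3293]
ee_rot: [0.001, -3.141, 0.0]
wrist_force: [0.2, -0.4, -1.6]
grip_width: 0.0207
grasp_force: 30.0
```

Request:
{"method": "arm_command", "body": {"plan": [[[0,0,-0.1,0],[0,0,-0.05,0],[0,0,0,0],[0,0,0,0]]]}}

```text
time_s: 26.82
tool_pos: [0.5777, -0.0101, 0.3284]
ee_rot: [-0.001, 3.141, -0.0]
wrist_force: [-0.0, -2.3, 5.6]
grip_width: 0.0206
grasp_force: 30.0
```

Request:
{"method": "arm_command", "body": {"plan": [[[0,0,0,0],[0,0,0,0],[0,0,0,0],[0,0,0.5,0],[0,0,1.5,0],[0,0,3,0],[0,0,3,0],[-2,2,1,0],[-2.5,2.5,0,0],[-2.5,2.5,0,0],[-2.5,2.5,0,0],[-1,3,0,0]]], "hand": 0.5}}

```text
time_s: 27.82
tool_pos: [0.4702, 0.1154, 0.4186]
ee_rot: [0.0, 3.141, 0.0]
wrist_force: [0.2, -0.7, 0.1]
grip_width: 0.047
grasp_force: 0.0
```

Request:
{"method": "arm_command", "body": {"plan": [[[-1,3.5,0,0],[-1,3.5,0,0],[-1,3.5,0,0],[-1,3.5,0,0],[0,3,0,0],[0,0,0,0],[0,0,0,0]]]}}

```text
time_s: 28.4
tool_pos: [0.4322, 0.2862, 0.4178]
ee_rot: [0.005, -3.141, 0.001]
wrist_force: [0.5, 0.3, -0.3]
grip_width: 0.0465
grasp_force: 0.0
```

```bash
python3 look.py 15 side,315,225,35,6 top,322,225,35,6; python3 - <<'E'
from ringfit import *
for n,x,y in(("side",.581,-.0141),("top",.5773,-.01)):
    g=cv2.cvtColor(cv2.imread(f"pics/{n}15.png"),6).astype(np.float32)
    for h in(.046,.139): print(n,h,ringfit(g,n,x,y,h,.047,5))
E
```

```text
[0.43260547 0.28461645 0.41790758] 90.03973911518312 [ 0.14237232 -0.55112678 -0.23150194] 0.046685214696473076 28.5
side 0.046 (array([ 0.58195859, -0.01497828]), np.float64(0.04674417620938652), np.float64(0.0004390732993368334), np.int64(74))
side 0.139 (array([ 0.57967083, -0.01340886]), np.float64(0.047286657197243606), np.float64(0.001206360221793203), np.int64(73))
top 0.046 (array([ 0.57845653, -0.00974746]), np.float64(0.04630163498814063), np.float64(0.0006711969203476177), np.int64(74))
top 0.139 (array([ 0.57718376, -0.01011035]), np.float64(0.046128860363234055), np.float64(0.00018289637905662915), np.int64(80))
```

View pics/v15.png

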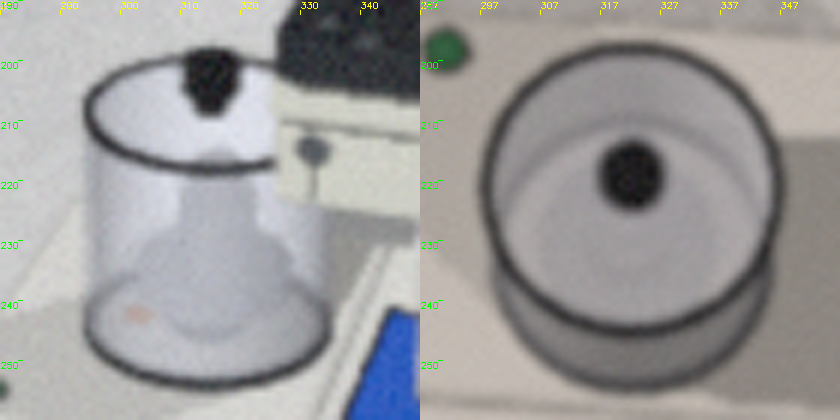

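The cover stands level on the ring, centred to within about 1 mm in both cameras. The weight and pan show upright inside and clear of the wall. I'll hand it in.

```bash
python3 -c "
from workcell import robot
print(robot.close_job())"
```

```text
the job is handed in; nothing more can be done
None
```

Job handed in at about 28.5 s of the 106 s allowed: the carrier is home on its key, the pan is flat and centred on it, the larger weight is in the middle, and the cover stands level on the ring (within about 1 mm in both cameras) clear of pan and weight; the small weight, bottle and jar were not touched.

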